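Run a fingertip along the spice box to fold its lids shut

ROBOT

A 6-joint arm with a two-finger parallel gripper is mounted at the origin on the work surface. World frame = base frame: x ahead of the robot, y to its left, z up, the work surface at z = 0. Lengths are in m, angles in rad, forces in N, time in s.
With the tool pointing down it reaches from about 0.275 to 0.75 m from the base axis. Payload 10.2 kg.
Tool frame: the origin (TCP) lies midway between the tips of the shut fingers; the grasp point (between the pads) lies 19 mm behind it; z points along the fingers, y is the line along which they close (so a half turn about z gives the same grasp; the last joint's range is limited). The gripper opens to 85 mm and grips with 20 to 120 N. Pads are 22 mm wide; open, the fingers measure 114 mm over their backs; the gripper's body (76 mm by 85 mm) begins 54 mm behind the grasp point. The pads swing forward as they close: fully open they stand 13 mm farther back than shut.
Start: joints at [-1.517, 0.313, 1.498, -0, 1.331, -0.223], TCP at [0.143, -0.505, 0.231] pointing down, gripper open.
Joint ranges: [-2.94, 2.94], [-0.97, 2.17], [0.19, 2.56], [-1.23, 4.37], [0.02, 3.11], [-2.88, 2.88]. Speed limits (rad/s): [2.39, 2.39, 3.01, 3.14, 3.14, 3.14].

INTERFACE

Orientations are given as a rotation vector (axis times angle).
In Python, from plant import ctrl gives the robot as it stands. Calls block until the motion is done:
- ctrl.movep(position, orientation): joint-space move of the TCP to a pose.
- ctrl.move_linear(position, attitude=None, v=0.15): straight line of the TCP; attitude=None keeps the orientation; v is the mean speed in m/s.
- ctrl.movej(angles): joint-space move.
- ctrl.set_gripper(opening, effort=None): finger opening in m; effort is the grip in N (None keeps the last); returns when the fingers have stopped.
- ctrl.wait(seconds).
- ctrl.ik(position, orientation): joint angles nearest the present ones, or None.
- ctrl.get_image(name): name is "side" or "top"; returns (picture, depth): 480x640x3 uint8, red, green, blue; 480x640 float32, m along the optical axis (not along the pixel's ray), 0 where there is no reading.
- ctrl.get_calibration(name): a dict with "intrinsics" (3x3 intrinsics, pixels), "xyz" and "attitude" of the camera in the world. Camera axes: x right, y down, z forward; pixel columns grow to the right and rows downward; lengths in m; the calibration is good to about 2 mm. A picture is of the moment at which its call begins. get_calibration takes no time and is no camera call.
A pose or a line that the arm cannot do raises ctrl.Unreachable and nothing moves.
- ctrl.job_done(): hands the job in; it is judged then, once.
Readings, each from a call of its own:
- ctrl.read_time(): time.
- ctrl.read_q(): joint angles.
- ctrl.read_dq(): joint speeds.
- ctrl.read_joint_torque(): joint torques, N m.
- ctrl.read_eef_pos(): TCP position.
- ctrl.read_eef_rot(): TCP orientation.
- ctrl.read_force(): force on the tool from outside, world axes, zero at the start.
- ctrl.read_wrist_torque(): the same for the moment, N m.
- ctrl.read_width(): finger opening in m.
- ctrl.read_grip_force(): force on a finger pad.
Only numpy, scipy, OpenCV 4.12 (cv2) and the standard library are available. Lean on these libraries where they do the work, as an engineer would, in place of code of your own. Each camera call takes 0.05 s, during which the arm holds its last target. There are 200 camera calls.

TASK

The five flip lids of the wooden spice box have been left standing open. Starting from the dark end block, run your closed fingertips lightly along the row so that each lid is folded down in turn, first to last (the orange one), until all five lie shut flat, then take the hand away. Only touch the lids gently: do not lift, tip or shift the box, and leave the jars and everything else on the worktop alone.

Things in the scene. Friction and masses are not known exactly. Their poses are not given: they have to be found in the camera images.
- spice_box: loose wooden spice box, 1 to 1.6 kg, 60 mm (its x) by 278 mm (its y, the row), 54 mm tall with lids shut; origin at the centre of its underside, z up. At its +y end (robot's left) a solid dark wooden end block 50 mm long, its flat top level with the shut lids; then towards -y five lids, 44 mm apart, first hinge line at y = +88 mm. The row lies within 38 degrees of the world's y
- row_start (a point): point on the box's centre line on top of the dark end block, 54 mm above the box's underside and 29 mm before the first lid's hinge: a place to begin; axes as the box's
- row_end (a point): point on the box's centre line at the free edge of the fifth (orange) lid when shut, at the level of the shut lids' upper faces, 54 mm above the box's underside; 248 mm from row_start towards the box's -y; axes as the box's
- lid1 (a joint): hinge angle of one mint green flip lid, the first, next to the dark end block: 52 mm across the box, 42 mm along the row, 4 mm thick. Hinged on its edge nearest the dark end block (box y = 88 mm, 52 mm up); the free edge rises. 0 = shut flat, 1.57 = upright, stop at 1.9; starts at 0.7 to 1.6. Stiff hinge (0.02 N m, 0.5 N at the free edge): stays where it is left
- lid2 (a joint): hinge angle of one mint green flip lid, number 2 from the dark end block: 52 mm across the box, 42 mm along the row, 4 mm thick. Hinged on its edge nearest the dark end block (box y = 44 mm, 52 mm up); the free edge rises. 0 = shut flat, 1.57 = upright, stop at 1.9; starts at 0.7 to 1.6. Stiff hinge (0.02 N m, 0.5 N at the free edge): stays where it is left
- lid3 (a joint): hinge angle of one mint green flip lid, number 3 from the dark end block: 52 mm across the box, 42 mm along the row, 4 mm thick. Hinged on its edge nearest the dark end block (box y = 0 mm, 52 mm up); the free edge rises. 0 = shut flat, 1.57 = upright, stop at 1.9; starts at 0.7 to 1.6. Stiff hinge (0.02 N m, 0.5 N at the free edge): stays where it is left
- lid4 (a joint): hinge angle of one mint green flip lid, number 4 from the dark end block: 52 mm across the box, 42 mm along the row, 4 mm thick. Hinged on its edge nearest the dark end block (box y = -44 mm, 52 mm up); the free edge rises. 0 = shut flat, 1.57 = upright, stop at 1.9; starts at 0.7 to 1.6. Stiff hinge (0.02 N m, 0.5 N at the free edge): stays where it is left
- lid5 (a joint): hinge angle of one orange flip lid, the last: 52 mm across the box, 42 mm along the row, 4 mm thick. Hinged on its edge nearest the dark end block (box y = -88 mm, 52 mm up); the free edge rises. 0 = shut flat, 1.57 = upright, stop at 1.9; starts at 0.7 to 1.6. Stiff hinge (0.02 N m, 0.5 N at the free edge): stays where it is left
- pepper_jar: closed glass spice jar with black cap, 42 mm across, 85 mm tall; origin at the centre of its underside. Stands on the worktop just beyond the box (its far, +x side), not to be disturbed
- paprika_jar: the same kind of jar with a red cap, 42 mm across, 85 mm tall; origin at the centre of its underside. Also stands just beyond the box, not to be disturbed
- mint_bowl: pale green bowl, 150 mm across, 80 mm tall, to the robot's right; bystander, origin at the centre of its underside
- onion: red onion, 80 mm across, 78 mm tall, to the robot's left; bystander, origin at the centre of its underside
- courgette: dark green courgette 48 mm thick and 235 mm long, lying to the robot's right; bystander, origin under its middle, x along its length
- grater: steel box grater with black handle, 66 x 90 mm, 222 mm tall, to the robot's left; bystander, origin at the centre of its underside
- mug: white mug, 80 mm across, 92 mm tall, to the robot's left; bystander, origin at the centre of its underside

How it is judged:
On the way, in this order (a step that is already met when the one before it is completed fails the run):
1. the first lid is shut (below 0.12 rad) (value of joint lid1 below 0.12 rad), for 0.1 s.
2. the second lid is shut (below 0.12 rad) (value of joint lid2 below 0.12 rad), for 0.1 s.
3. the third lid is shut (below 0.12 rad) (value of joint lid3 below 0.12 rad), for 0.1 s.
4. the fourth lid is shut (below 0.12 rad) (value of joint lid4 below 0.12 rad), for 0.1 s.
5. the orange fifth lid is shut (below 0.12 rad) (value of joint lid5 below 0.12 rad), for 0.1 s.
At the end, for the whole second after the job is handed in: All five lids are shut to within 0.12 rad (free edge less than 5 mm up) and at rest; the box stands flat (within 0.05 rad), at rest, within 25 mm of where it stood, and every jar and bystander is within 20 mm of its start (value of joint each of lid1, lid2, lid3, lid4, lid5 below 0.12 rad and distance of spice_box from where it was at the start of the episode below 0.025 m and angle between spice_box's own z axis and vertical below 0.05 rad and linear speed of spice_box below 0.02 m/s and velocity of joint each of lid1, lid2, lid3, lid4, lid5 below 0.1 rad/s and distance of each of pepper_jar, paprika_jar, mint_bowl, onion, courgette, grater, mug from where it was at the start of the episode below 0.02 m); the robot touches nothing.
It fails at once if the spice box is shifted more than 25 mm, lifted or carried (distance of spice_box from where it was at the start of the episode above 0.025 m or height (world z) of spice_box above 0.008 m).
It fails at once if the spice box is tipped by more than 0.12 rad (angle between spice_box's own z axis and vertical above 0.12 rad).
It fails at once if the fingers bear on the box or its lids with more than 30 N (contact force between the fingers and spice_box above 30 N).
It fails at once if a jar or another thing on the worktop is moved by more than 20 mm (distance of any of pepper_jar, paprika_jar, mint_bowl, onion, courgette, grater, mug from where it was at the start of the episode above 0.02 m).
It also fails if it takes over 40 s, if anything falls off the work surface, if the arm or the gripper's body presses on something with over 40 N, if the wrist force passes 120 N, or if a joint passes its speed limit or range.

## Working session

There is one attempt and no reset: what is moved stays moved. The work goes in short steps, each a Python script; the robot and the scene stay as the last script left them, time stands still between calls to the robot, and variables do not carry over. Pictures are saved under pics/ and viewed, at most 10 in all, crops included, and the job is handed in when it is done.

```bash
mkdir -p pics
cat > h.py <<'E'
import numpy as np, cv2
from scipy.spatial.transform import Rotation as R
from plant import ctrl
def shot(n,f):
    im,d=ctrl.get_image(n); cv2.imwrite(f'pics/{f}.png',im[:,:,::-1]); np.save(f'pics/{f}.npy',d); return im,d
def cloud(n,d):
    c=ctrl.get_calibration(n);K=np.array(c['intrinsics']);v,u=np.mgrid[:480,:640]
    p=np.stack([(u-K[0,2])/K[0,0]*d,(v-K[1,2])/K[1,1]*d,d],-1)
    a=np.array(c['attitude']); Rm=R.from_rotvec(a).as_matrix() if a.size==3 else a
    return p@Rm.T+np.array(c['xyz'])
E
python3 - <<'E'
from h import *
for n in('top','side'):
    shot(n,n+'0'); print(ctrl.get_calibration(n))
print(ctrl.read_time(),ctrl.read_eef_rot())
E
```

```text
{'intrinsics': array([[596.91648651,   0.        , 316.38982556],
       [  0.        , 596.91648651, 240.32137983],
       [  0.        ,   0.        ,   1.        ]]), 'xyz': array([ 2.89907729e-01, -9.08287424e-04,  1.28547017e+00]), 'attitude': array([-2.13195037,  2.12077452, -0.17729523])}
{'intrinsics': array([[541.63843421,   0.        , 317.34341943],
       [  0.        , 541.63843421, 241.46400893],
       [  0.        ,   0.        ,   1.        ]]), 'xyz': array([ 0.43239021, -0.75844492,  0.89507041]), 'attitude': array([-2.40734184,  0.17077555, -0.05076296])}
0.1 [-3.11041460e+00 -4.33221011e-01 -1.64872961e-04]
```

View pics/top0.png

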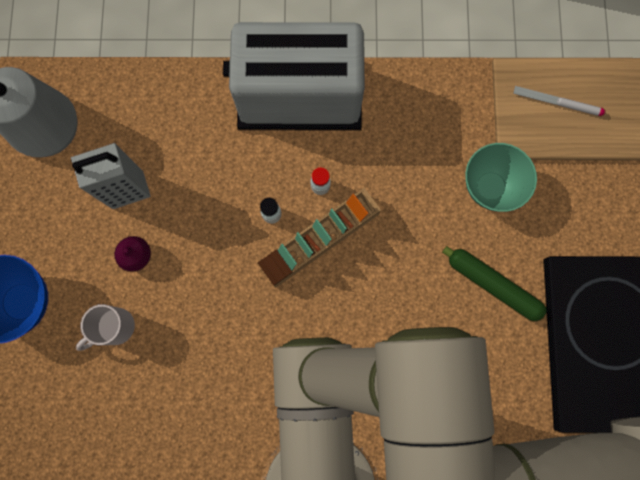

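View pics/side0.png

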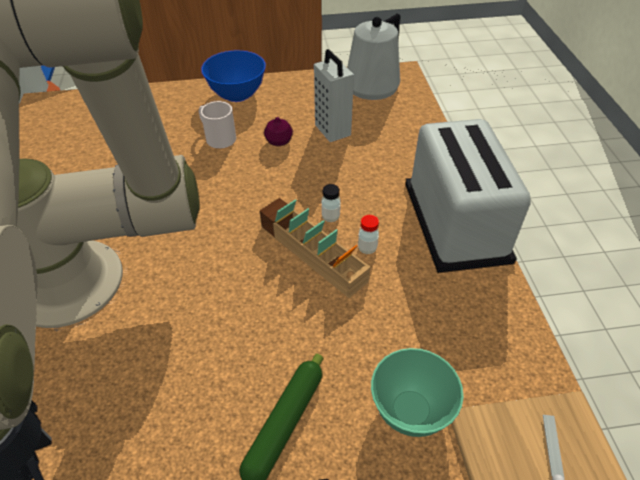

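The top view shows the box running from its dark block at about (275,267) to the orange end at about (370,203). The black-capped jar is at (270,207) and the red one at (320,180), both on the far side. Next I fit the box.

Run:
```python
from h import *
from scipy.optimize import least_squares
im=cv2.imread('pics/top0.png'); P=cloud('top',np.load('pics/top0.npy'))
v,u=np.mgrid[:480,:640]
reg=(u>250)&(u<392)&(v>180)&(v<296)
# distance from image line of row
a,b=np.array([275,267.]),np.array([370,203.]);t=(b-a)/np.linalg.norm(b-a)
perp=abs((u-a[0])*-t[1]+(v-a[1])*t[0])
z=P[...,2]
print('table z',np.median(z[300:320,280:400]))
m=reg&(perp<24)&(z>.015)
jar=reg&(z>.03)&(perp>=24)
hsv=cv2.cvtColor(im,cv2.COLOR_BGR2HSV)
body=m&(z<.062)&(z>.04)
(c,s,an)=cv2.minAreaRect((P[m][:,:2]*1000).astype(np.float32)); print('all',c,s,an,m.sum())
(c,s,an)=cv2.minAreaRect((P[body][:,:2]*1000).astype(np.float32)); print('body',c,s,an,body.sum())
bx=cv2.boxPoints((c,s,an)); print(bx)
dark=m&(hsv[...,2]<110)&(perp<20)&(u<296)&(z>.045)&(z<.062)
print('dark',P[dark].mean(0),dark.sum(),cv2.minAreaRect((P[dark][:,:2]*1000).astype(np.float32)),np.percentile(z[dark],[5,50,95]))
n,l,st,ce=cv2.connectedComponentsWithStats(((u>250)&(u<345)&(v>160)&(v<230)&(z>.07)).astype(np.uint8))
for i in range(1,n):
    if st[i,4]>30: q=P[l==i]; print('tall',ce[i],st[i,4],q.mean(0),q.min(0),q.max(0))
for i,(k,mm) in enumerate({'mint':m&(abs(hsv[...,0].astype(int)-80)<18)&(hsv[...,1]>60),'or':m&(hsv[...,0]<14)&(hsv[...,1]>200)&(u>340)}.items()):
    n,l,st,ce=cv2.connectedComponentsWithStats(mm.astype(np.uint8))
    for j in range(1,n):
        if st[j,4]>20: q=P[l==j]; print(k,ce[j],st[j,4],np.round(q.mean(0),3),np.round(q.max(0),3),q[:,2].min())
cv2.imwrite('pics/c.png',cv2.resize(im[170:300,240:400],None,fx=5,fy=4.6,interpolation=cv2.INTER_CUBIC)[:598])
```

```text
table z -0.0014165101947295478
all (455.3222961425781, -41.83296203613281) (217.12408447265625, 278.14642333984375) 36.528221130371094 3378
body (517.7215576171875, 4.1604766845703125) (61.3343620300293, 277.9146728515625) 35.846858978271484 1649
[[ 411.48688   98.83789]
 [ 574.23956 -126.43561]
 [ 623.95624  -90.51694]
 [ 461.20355  134.75656]]
dark [0.45131042 0.09458604 0.05280164] 728 ((463.47027587890625, 78.25924682617188), (60.249629974365234, 94.15847778320312), 35.74738311767578) [0.04853495 0.05268768 0.0573367 ]
tall [320.23722628 176.2919708 ] 274 [0.63760482 0.00247328 0.0829825 ] [ 0.61964742 -0.01590618  0.070324  ] [0.65927306 0.01975469 0.09087011]
tall [268.66666667 206.35483871] 279 [0.56967852 0.10749937 0.09633199] [ 0.28990773 -0.00090829  0.07153751] [0.59307205 0.12694603 1.28547017]
tall [337.11428571 219.14285714] 105 [ 0.54324595 -0.03245778  0.09726888] [ 0.28990773 -0.04660722  0.07033641] [ 5.66483951e-01 -9.08287424e-04  1.28547017e+00]
tall [318.11111111 224.92063492] 63 [0.52997215 0.00626509 0.10421125] [ 0.28990773 -0.00575907  0.07044322] [0.54536652 0.01701925 1.28547017]
mint [337.58865248 220.63120567] 141 [ 0.544 -0.034  0.08 ] [ 0.569 -0.018  0.098] 0.019049623514622693
mint [321.34972678 231.87978142] 183 [ 0.519 -0.     0.084] [0.55  0.017 1.285] 0.02714364560907012
mint [303.84459459 244.69594595] 148 [0.493 0.035 0.079] [0.515 0.052 0.097] 0.01912725872745269
mint [286.77348066 256.63535912] 181 [0.468 0.07  0.083] [0.491 0.09  1.285] 0.048472425123420315
or [356.6043956  207.32600733] 273 [ 0.573 -0.073  0.079] [ 5.990e-01 -1.000e-03  1.285e+00] 0.04774179044820093
```

View pics/c.png

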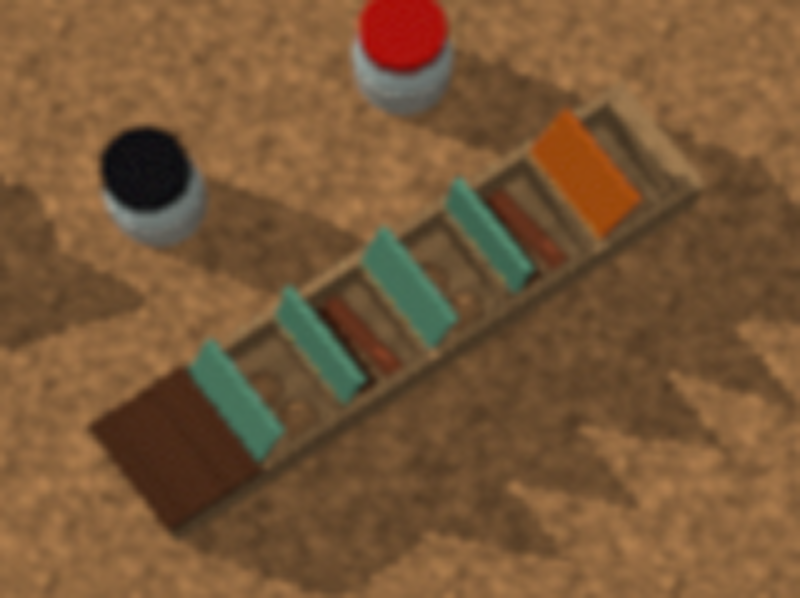

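The fit matches the given sizes: 61 x 278 mm, top at 0.054 above the worktop, yaw 35.8°. All five lids stand open, and the jars clear the sweep by more than 60 mm. Next I move above the start point and touch the end block to find its height.

```bash
cat >> h.py <<'E'
yaw=np.deg2rad(35.85); C=np.array([.5177,.0042]); BX=np.array([np.cos(yaw),np.sin(yaw)]); BY=np.array([-BX[1],BX[0]])
def W(y,z): return np.r_[C+BY*y,z]
def att(s):
    yt=np.r_[s*BX,0]; zt=np.array([0,0,-1.]); return R.from_matrix(np.c_[np.cross(yt,zt),yt,zt]).as_rotvec()
E
python3 - <<'E'
from h import *
for s in(1,-1): print(s,[None if (q:=ctrl.ik(W(y,.06),att(s))) is None else np.round(q,2) for y in(.117,-.13)])
ctrl.set_gripper(0,20)
s=min((1,-1),key=lambda s:abs(ctrl.ik(W(.117,.2),att(s))[5]))
ctrl.movep(W(.112,.2),att(s)); ctrl.move_linear(W(.112,.066),v=.12); ctrl.wait(.2)
f0=np.array(ctrl.read_force()); print(s,f0,ctrl.read_width(),ctrl.read_eef_pos(),ctrl.read_time())
for z in np.arange(.062,.049,-.001):
    ctrl.move_linear(W(.112,z),v=.02); f=np.array(ctrl.read_force())-f0; print(round(z,4),np.round(f,2),np.round(ctrl.read_eef_pos(),4))
    if f[2]>1.5: break
ctrl.move_linear(W(.112,.075),v=.1); print(ctrl.read_time())
E
```

```text
1 [array([-0.04,  0.4 ,  1.89, -0.  ,  0.85, -0.66]), array([-0.36,  0.66,  1.44, -0.  ,  1.04, -0.99])]
-1 [array([-0.04,  0.4 ,  1.89, -0.  ,  0.85,  2.48]), array([-0.36,  0.66,  1.44, -0.  ,  1.04,  2.15])]
1 [-0.51588668 -0.19397732 -0.28747538] -2.5366926454538625e-05 [0.45230641 0.09499794 0.06638959] 4.7333
0.062 [1.42 0.75 0.88] [0.452  0.095  0.0619]
0.061 [-0.15  1.   -0.07] [0.4521 0.095  0.061 ]
0.06 [0.74 0.73 0.06] [0.4521 0.095  0.0599]
0.059 [1.28 0.49 0.23] [0.4521 0.095  0.059 ]
0.058 [ 0.56 -0.48 -0.05] [0.4521 0.095  0.0579]
0.057 [0.61 1.29 0.63] [0.4521 0.095  0.0569]
0.056 [ 1.01 -0.01  0.08] [0.4521 0.095  0.0559]
0.055 [1.01 0.11 0.87] [0.4521 0.095  0.0549]
0.054 [1.3  0.43 1.58] [0.4522 0.095  0.0541]
7.4417
```

Run:
```python
from h import *
f0=np.array(ctrl.read_force())
for k in range(5):
    h=.088-.044*k
    for y,z,v in((h+.024,.075,.08),(h-.006,.075,.05),(h-.026,.0552,.04)):
        ctrl.move_linear(W(y,z),v=v)
    ctrl.wait(.2); print(k+1,np.round(np.array(ctrl.read_force())-f0,2),np.round(ctrl.read_eef_pos(),4),ctrl.read_time())
ctrl.move_linear(W(-.114,.13),v=.15)
ctrl.movep([.3,-.3,.25],ctrl.read_eef_rot())
print(ctrl.read_time())
im,d=shot('top','top1'); shot('side','side1')
P=cloud('top',d).reshape(-1,3); q=P[:,:2]-C; x,y=q@BX,q@BY
for k in range(5):
    e=.088-.044*k-.038; m=(abs(x)<.02)&(abs(y-e)<.004)&(P[:,2]<.2); print(k+1,m.sum(),np.median(P[m,2]))
b=(abs(x)<.06)&(abs(y)<.16)&(P[:,2]>.04)&(P[:,2]<.065); print(cv2.minAreaRect((P[b][:,:2]*1000).astype(np.float32)))
cv2.imwrite('pics/c1.png',cv2.resize(im[150:310,220:420,::-1],None,fx=3.5,fy=3.5))
```

```text
1 [ 0.08  0.03 -0.62] [0.4814 0.0545 0.0553] 9.4917
2 [0.73 0.59 0.43] [0.5072 0.0189 0.0553] 11.7
3 [-0.09 -0.31  0.32] [ 0.533  -0.0168  0.0553] 13.9083
4 [ 0.45  0.86 -0.9 ] [ 0.5587 -0.0525  0.0554] 16.1167
5 [-0.19  0.76  0.4 ] [ 0.5845 -0.0881  0.0554] 18.325
20.375
1 69 0.05300349752513012
2 71 0.052681127101133374
3 74 0.05374874707293409
4 66 0.05312835171777519
5 62 0.053117035213677166
((518.0262451171875, 3.942138671875), (61.415367126464844, 278.65447998046875), 35.93547058105469)
```

View pics/c1.png

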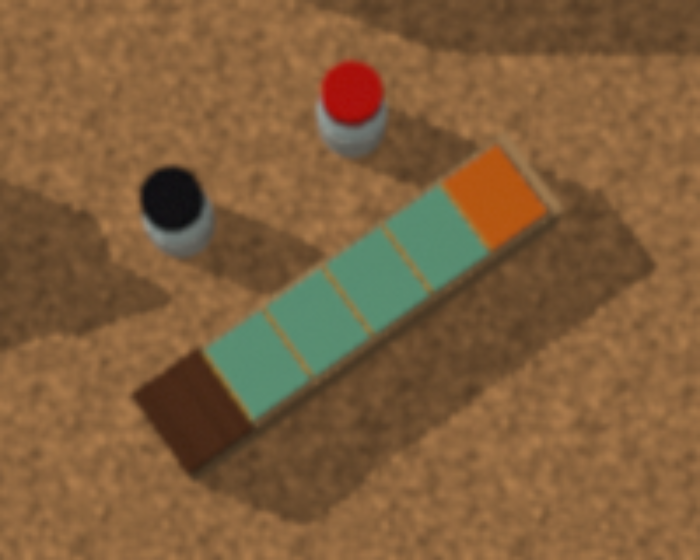

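All five lids lie flat: their free edges are at about 0.053, level with the block top. The box hasn't moved, the jars are where they were, and the hand is clear.

```bash
python3 -c "
from plant import ctrl
print(ctrl.job_done())"
```

```text
the job is handed in; nothing more can be done
None
```

All five lids were folded shut in order, the box and jars were not disturbed, and I handed the job in after about 20.5 s of the 40 s allowed; no verdict was returned.

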